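# Stand the toppled reagent bottles back up

## Robot

A 6-joint arm with a two-finger parallel gripper is mounted at the origin on the work surface; the furniture and walls round the work are solid. World frame = base frame: x ahead of the robot, y to its left, z up, the work surface at z = 0. Lengths are in m, angles in degrees, forces in N, time in s.
With the tool pointing down it reaches from about 0.325 to 0.775 m from the base axis. Payload 5.5 kg.
Tool frame: the origin (TCP) lies at the centre of the arm's flange, where the gripper is bolted on; the fingertips stand 182 mm ahead of it and the grasp point (between the pads) lies 163 mm ahead of it; z points along the fingers, y is the line along which they close (so a half turn about z gives the same grasp; the last joint's range is limited). The gripper opens to 88 mm and grips with 3 to 60 N. Pads are 20 mm wide; open, the fingers measure 115 mm over their backs; the gripper's body (75 mm by 178 mm) begins 61 mm behind the grasp point.
Start: joints at [63.043, 5.22, 70.514, -0, 104.267, -3.249], TCP at [0.241, 0.549, 0.405] pointing down, gripper open.
Joint ranges: [-164.24, 164.24], [-49.07, 125.15], [9.68, 141.18], [-86.29, 266.29], [3.28, 154.24], [-151.56, 151.56]. Speed limits (degrees/s): [147.25, 147.25, 172.46, 180, 180, 180].

## Interface

Orientations are given as [roll, pitch, yaw] about the fixed x, y, z axes, in that order (R = Rz(yaw) Ry(pitch) Rx(roll)).
In Python, from station import r gives the robot as it stands. The module is installed in compiled form; this text tells all that it offers. Calls block until the motion is done:
- r.reach(position, orientation): joint-space move of the TCP to a pose.
- r.servo_line(position, rotation=None, speed=0.15): straight line of the TCP; rotation=None keeps the orientation; speed is the mean speed in m/s.
- r.move_joints(angles): joint-space move.
- r.let_go() and r.grab(squeeze=None): open the fingers fully, or close them until they stop; squeeze is the grip in N (None keeps the last).
- r.wait(seconds).
- r.inverse_kinematics(position, orientation): joint angles nearest the present ones, or None.
- r.sense(): the state.
- r.snapshot(name): name is "side" or "top"; returns a dict with "frame" (420x560x3 uint8, red, green, blue), "fx", "fy", "cx", "cy" (pixels), "R" (3x3) and "t" (3): a world point X has camera coordinates R X + t. Camera axes: x right, y down, z forward; pixel columns grow to the right and rows downward; lengths in m; the calibration is good to about 2 mm. A picture is of the moment at which its call begins. There is no depth.
A pose or a line that the arm cannot do raises r.IKError and nothing moves.
- r.hand_in(): hands the job in; it is judged then, once.
The state is a dict: "clock": time; "joints": joint angles; "joint_vel": joint speeds; "joint_torque": joint torques, N m; "tcp_pos": TCP position; "orientation": TCP orientation; "contact_force": force on the tool from outside, world axes, zero at the start; "torque": the same for the moment, N m; "opening": finger opening in m; "gripper_force": force on a finger pad.
Only numpy, scipy, OpenCV 4.12 (cv2) and the standard library are available. Lean on these libraries where they do the work, as an engineer would, in place of code of your own. Each camera call takes 0.05 s, during which the arm holds its last target. There are 200 camera calls.

## Task

Three reagent bottles share a spill tray, and two of them have toppled forward against its steel rail. Push each leaning bottle gently back with the fingers until it stands upright by itself on the tray, without gripping, lifting or carrying it. Leave the bottle that already stands where it is, and knock over nothing else.

Things in the scene. Friction and masses are not known exactly. Their poses are not given: they have to be found in the camera images.
- tray: Grey plastic spill tray fixed to the table, 170 x 424 mm, floor 24 mm and lip 32 mm above the table. Origin on the table; the tray reaches 75 mm before it, 95 mm behind it, 212 mm to either side. Axes: x to the back (away from the rail), y along the tray to the left, z up. The bottles stand in a row along y, about 140 mm apart in varying order, base centres near x = 0.03.
- rail (a point): Middle of the centre line of the 12 mm thick round steel rail that runs along the tray's y, 63 mm in front of the tray's origin and 135 mm above the table, on a post at either end (198 mm to each side).
- bottle_yellow: White square-shouldered bottle, yellow cap, 66 mm deep (x), 95 wide (y), 212 high; shoulder at 187, round cap 44 wide. 0.4 to 0.9 kg. Origin: centre of its underside; z up through the cap, x to the tray's back. At the start it leans about 0.5 rad towards the tray's -x, on its front base edge, broad face on the rail. Pushed back at the top to under about 0.25 rad it falls upright by itself.
- bottle_yellow_top (a point): Centre of the top of the yellow cap, 212 mm up the bottle's axis; while it leans about 0.22 m above the table. The cap's front edge, the foremost part then, is about 0.21 m up.
- bottle_orange: White wide-necked plastic bottle with an orange cap, 71 mm deep (x) by 100 mm wide (y) by 205 mm high; body 176 mm high to the shoulder, round cap 68 mm wide above that. About 0.4 to 0.8 kg. Origin and axes as for the yellow-capped bottle. At the start it leans forward in the same way, about 0.5 rad, and behaves alike.
- bottle_orange_top (a point): Centre of the top of the orange cap, 205 mm up the bottle's axis; while it leans about 0.22 m above the table. The cap's front edge, the foremost part then, is about 0.21 m up.
- bottle_grey: Silver-grey oblong bottle with a red cap, 63 mm deep (x) by 90 mm wide (y) by 222 mm high. Stands upright on the tray in any of the three places: leave it. Origin at the centre of its underside, z axis up.
- pot_tall: Small white sample pot, 32 mm wide, 62 mm high, standing loose on the table in front of the rail: do not knock it over. Origin at the centre of its underside, z up.
- pot_wide: Small cream sample pot with a white lid, 38 mm wide, 58 mm high, standing loose on the table in front of the rail: do not knock it over. Origin at the centre of its underside, z up.
Mind the look-alikes: they are no part of the job. What is shaped like the pot_wide but orange or turquoise is not meant.

How it is judged (in metres and radians):
At the end, for the whole second after the job is handed in: Both toppled bottles stand upright (within 0.06 rad) and at rest on the tray floor, their base centres within 60 mm of where they were; the grey bottle is upright within 20 mm of where it stood; both pots stand (angle between each of bottle_yellow, bottle_orange, bottle_grey's own z axis and vertical below 0.06 rad and z of bottle_yellow in the frame of tray between 0.018 and 0.029 m and z of bottle_orange in the frame of tray between 0.018 and 0.029 m and distance of each of bottle_yellow, bottle_orange from where it was at the start of the episode below 0.06 m and distance of bottle_grey from where it was at the start of the episode below 0.02 m and angle between each of pot_tall, pot_wide's own z axis and vertical below 0.1 rad and linear speed of each of bottle_yellow, bottle_orange below 0.02 m/s); the robot touches nothing.
It fails at once if a bottle is lifted or carried (z of any of bottle_yellow, bottle_orange in the frame of tray above 0.055 m or distance of any of bottle_yellow, bottle_orange from where it was at the start of the episode above 0.08 m).
It fails at once if a leaning bottle is gripped or pushed hard (more than 20 N) (contact force between the fingers and bottle_yellow above 20 N or contact force between the fingers and bottle_orange above 20 N).
It fails at once if the standing bottle or a pot is knocked over or shoved away (angle between bottle_grey's own z axis and vertical above 0.3 rad or distance of bottle_grey from where it was at the start of the episode above 0.03 m or angle between any of pot_tall, pot_wide's own z axis and vertical above 0.7 rad).
It also fails if it takes over 54 s, if anything falls off the work surface, if the arm or the gripper's body presses on something with over 40 N, if the wrist force passes 120 N, or if a joint passes its speed limit or range.

## Working session

There is one attempt and no reset: what is moved stays moved. The work goes in short steps, each a Python script; the robot and the scene stay as the last script left them, time stands still between calls to the robot, and variables do not carry over. Pictures are saved under pics/ and viewed, at most 10 in all, crops included, and the job is handed in when it is done.

```bash
mkdir -p pics
python3 - <<'E'
from station import r
import cv2,pickle,numpy as np
for n in("top","side"):
    s=r.snapshot(n); pickle.dump(s,open(n+"0.pkl","wb")); cv2.imwrite(f"pics/{n}0.png",s["frame"][:,:,::-1])
    R=np.array(s["R"]);print(n,s["fx"],s["cx"],s["cy"],(-R.T@s["t"]).round(3),R.round(2).tolist())
s=r.sense();print(s["clock"],s["tcp_pos"],s["orientation"],s["contact_force"])
E
```

```text
top 518.9695537958911 274.8941060673726 207.85665501890077 [0.286 0.097 1.412] [[0.02, -1.0, 0.02], [-0.98, -0.02, -0.19], [0.19, -0.02, -0.98]]
side 529.415985888981 282.45816772740477 208.14430026065895 [ 0.573 -0.993  0.669] [[1.0, 0.03, -0.01], [0.0, -0.44, -0.9], [-0.03, 0.9, -0.44]]
0.1 [0.24128973 0.54940552 0.40362575] [-1.79900770e+02 -3.01180917e-03  1.56291704e+02] [0.62894143 0.78509038 0.67094494]
```

View pics/top0.png

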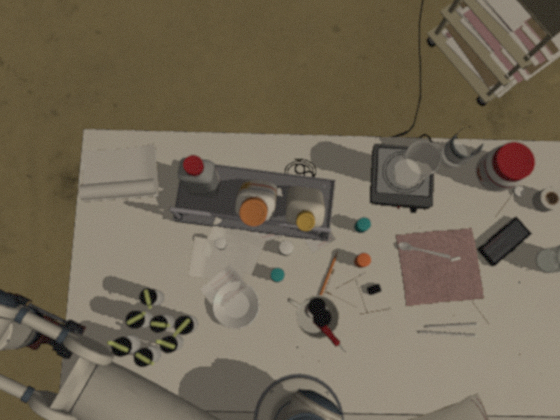

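View pics/side0.png

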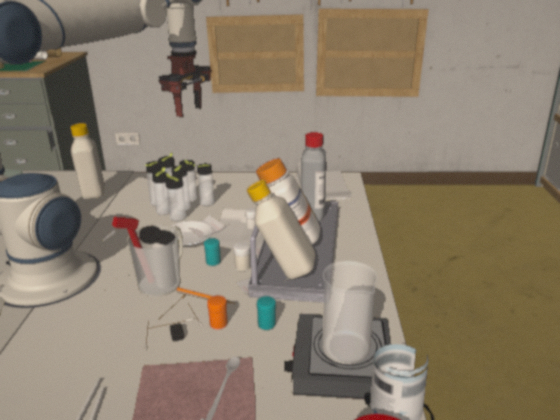

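The tray lies with its back towards +x world. From left to right (top view) it holds grey at (193,165), orange cap at (253,213) and yellow cap at (306,221). The white pots are at (221,243) and (287,248), in front of the rail.

```bash
cat > h.py <<'E'
import numpy as np,cv2,pickle
def ray(s,px,z):
    R=np.array(s["R"]);c=-R.T@np.array(s["t"])
    d=R.T@np.array([(px[0]-s["cx"])/s["fx"],(px[1]-s["cy"])/s["fy"],1])
    return c+d*(z-c[2])/d[2]
def blob(s,lo,hi,box):
    x0,y0,x1,y1=box
    m=cv2.inRange(cv2.cvtColor(s["frame"],cv2.COLOR_RGB2HSV),lo,hi);k=np.zeros_like(m);k[y0:y1,x0:x1]=m[y0:y1,x0:x1]
    n,l,st,ce=cv2.connectedComponentsWithStats(k);i=1+st[1:,4].argmax();return ce[i],st[i]
def tri(a,pa,b,pb):
    P=lambda s:np.diag([1,1,1])@np.array([[s["fx"],0,s["cx"]],[0,s["fy"],s["cy"]],[0,0,1]])@np.c_[s["R"],s["t"]]
    X=cv2.triangulatePoints(P(a),P(b),np.float64(pa),np.float64(pb)).ravel();return X[:3]/X[3]
E
python3 - <<'E'
from h import *
t=pickle.load(open("top0.pkl","rb"));s=pickle.load(open("side0.pkl","rb"))
for n,lo,hi,bt,bs in(("orange",(5,140,90),(16,255,255),(235,190,275,230),(250,150,300,190)),("yellow",(18,130,80),(30,255,255),(290,205,325,235),(240,175,275,210))):
    a,sa=blob(t,lo,hi,bt);b,sb=blob(s,lo,hi,bs);print(n,a,sa,b,sb,"top@.21",ray(t,a,.212).round(3),"tri",tri(t,a,s,b).round(3))
for p in((221,243),(287,248)):print("pot",ray(t,p,.06).round(3))
c=t["frame"][145:265,160:350];cv2.imwrite("pics/crop.png",cv2.resize(c[:,:,::-1],None,fx=4.2,fy=4.2,interpolation=cv2.INTER_CUBIC))
E
```

```text
orange [253.0255102  211.52891156] [240 198  27  28 588] [271.11894273 170.42290749] [257 159  29  25 454] top@.21 [0.504 0.127 0.212] tri [0.507 0.128 0.208]
yellow [305.01831502 220.84615385] [296 211  18  20 273] [258.11746988 190.28012048] [247 179  23  23 332] top@.21 [0.485 0.005 0.212] tri [0.487 0.005 0.214]
pot [0.446 0.212 0.06 ]
pot [0.437 0.039 0.06 ]
```

View pics/crop.png

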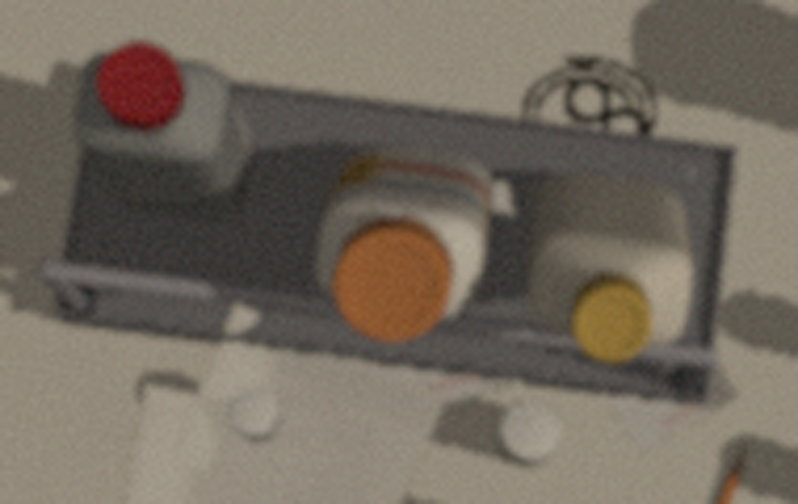

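```bash
cat >> h.py <<'E'
t0=pickle.load(open("top0.pkl","rb"))
a=ray(t0,(171.4,208.8),.135);b=ray(t0,(330.2,230),.135)
v=(a-b)[:2];L=np.linalg.norm(v);v/=L; u=np.array([v[1],-v[0]]); yaw=np.degrees(np.arctan2(u[1],u[0]))
O=(a+b)[:2]/2+.063*u
cap={"y":np.array([.486,.005]),"o":np.array([.5055,.1275])}
lean={k:((c-O)@u,(c-O)@v) for k,c in cap.items()}
def P(x,y,ztip): return [*(O+x*u+y*v),ztip+.182]
E
python3 - <<'E'
from h import *
from station import r
print(L,O,u,yaw,lean)
for yw in(yaw,yaw+180):
  for k in "yo":
    x,y=lean[k]
    for q in(P(x-.07,y,.30),P(x-.07,y,.187),P(x+.05,y,.187)):
        j=r.inverse_kinematics(q,[180,0,yw]);print(k,np.round(q,3),None if j is None else np.round(j))
E
```

```text
0.39943741794639065 [0.56092615 0.12719935] [ 0.9938212  -0.11099288] -6.372554071981392 {'y': (np.float64(-0.06089993656586591), np.float64(-0.1297605736924287)), 'o': (np.float64(-0.05511705130130206), np.float64(-0.00585311532927408))}
y [0.416 0.013 0.482] [ -3. -21.  86.  -0. 115.  93.]
y [0.416 0.013 0.369] [ -3. -24. 100.  -0. 104.  93.]
y [ 0.536 -0.001  0.369] [ -4.  -5.  84.  -0. 101.  93.]
o [0.436 0.135 0.482] [ 13. -15.  82.  -0. 113. 109.]
o [0.436 0.135 0.369] [ 13. -17.  95.  -0. 102. 109.]
o [0.555 0.122 0.369] [  9.   0.  79.  -0. 101. 105.]
y [0.416 0.013 0.482] [ -3. -21.  86.   0. 115. -87.]
y [0.416 0.013 0.369] [ -3. -24. 100.   0. 104. -87.]
y [ 0.536 -0.001  0.369] [ -4.  -5.  84.   0. 101. -87.]
o [0.436 0.135 0.482] [ 13. -15.  82.   0. 113. -71.]
o [0.436 0.135 0.369] [ 13. -17.  95.   0. 102. -71.]
o [0.555 0.122 0.369] [  9.   0.  79.   0. 101. -75.]
```

```bash
cat >> h.py <<'E'
def start(r,k,zt=.19):
    x,y=lean[k]; o=[180,0,yaw+180]
    r.reach(P(x-.085,y,.31),o); r.servo_line(P(x-.085,y,zt),speed=.12)
def push(r,k,d0,d1,zt=.19,step=.01):
    x,y=lean[k]
    for d in np.arange(d0,d1+1e-6,step):
        r.servo_line(P(x+d,y,zt),speed=.035); f=np.array(r.sense()["contact_force"])[:2]
        print(round(d,3),round(f@u,1),round(f@v,1))
        if np.linalg.norm(f)>12: print("stop");break
def pic(r,name):
    out=[]
    for n in("top","side"):
        s=r.snapshot(n);f=s["frame"];c=f[130:280,150:350] if n=="top" else f[120:300,200:400]
        out.append(cv2.resize(c[:,:,::-1],(400,int(c.shape[0]*2))))
    h=max(o.shape[0] for o in out);out=[cv2.copyMakeBorder(o,0,h-o.shape[0],0,0,0) for o in out]
    cv2.imwrite(f"pics/{name}.png",np.hstack(out))
E
python3 - <<'E'
from h import *
from station import r
p=r.sense()["tcp_pos"];r.grab(10)
r.servo_line([p[0],p[1],p[2]+.08],speed=.2)
start(r,"y"); push(r,"y",-.075,-.005); pic(r,"p1"); print(r.sense()["clock"])
E
```

```text
-0.075 -0.2 -0.4
-0.065 0.0 -0.4
-0.055 0.3 0.2
-0.045 -0.9 -0.1
-0.035 -0.0 0.4
-0.025 -0.4 0.1
-0.015 0.1 0.3
-0.005 -0.4 0.2
8.7083
```

View pics/p1.png

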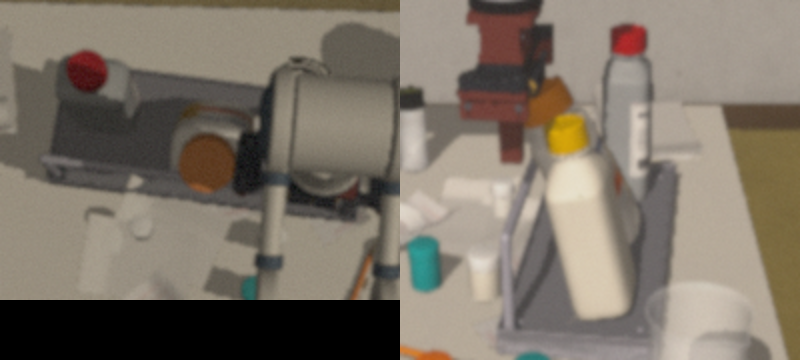

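Run:
```python
from h import *
from station import r
r.wait(.5); s=r.sense(); print(s["tcp_pos"],s["clock"],(np.array(s["tcp_pos"])[:2]-O)@u); pic(r,"p2")
```

```text
[0.48100774 0.00556311 0.37201552] 9.2083 -0.06592385265096988
```

View pics/p2.png

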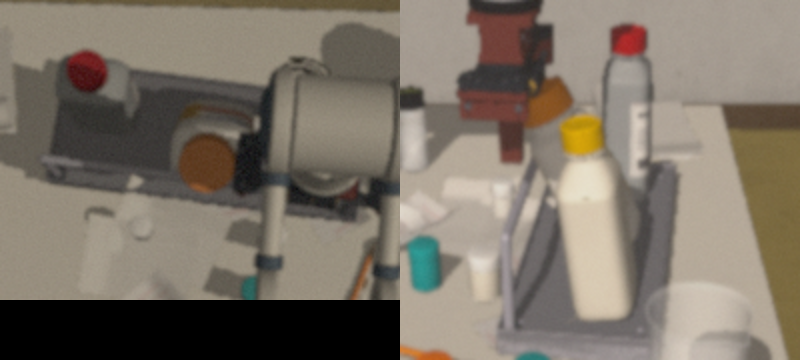

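```bash
cat >> h.py <<'E'
def axis_px(s,lo=(15,40,90),box=(250,170,325,290)):
    return blob(s,(18,130,80),(30,255,255),(240,160,320,215))[0].round(1)
E
python3 - <<'E'
from h import *
from station import r
for i in range(4):
    print(r.sense()["clock"],axis_px(r.snapshot("side"))); r.wait(.3)
pic(r,"p3")
E
```

```text
9.3083 [290.9 187. ]
9.6583 [300.3 188. ]
10.0083 [302.3 188.3]
10.3583 [300. 188.]
```

View pics/p3.png

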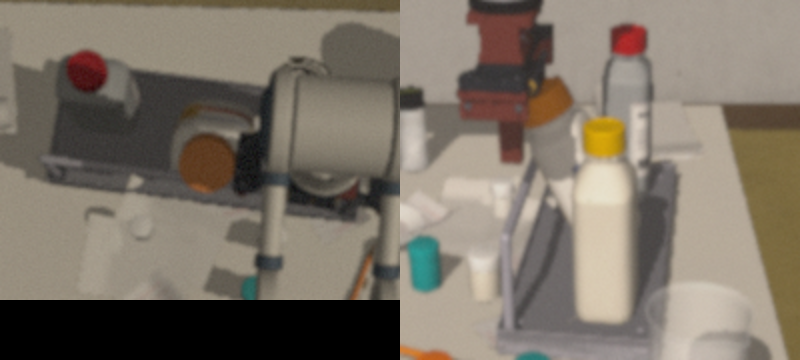

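Run:
```python
from h import *
from station import r
x,y=lean["y"]
r.servo_line(P(x-.085,y,.19),speed=.12); r.servo_line(P(x-.085,y,.31),speed=.15)
start(r,"o"); x,y=lean["o"]; oc=[]
def c(): return blob(r.snapshot("side"),(5,140,90),(16,255,255),(245,130,345,200))[0].round(1)
print("cap",c())
for d in np.arange(-.075,.006,.01):
    push(r,"o",d,d); print(c())
r.wait(.6);print(c());r.wait(.5);print(c(),r.sense()["clock"]); pic(r,"p4")
```

```text
cap [270.8 170.8]
-0.075 0.1 -0.9
[270.8 170.8]
-0.065 0.2 -0.3
[270.9 170.8]
-0.055 0.0 -0.5
[271.  170.9]
-0.045 -0.1 -0.2
[270.8 171. ]
-0.035 -0.9 0.3
[275.  170.1]
-0.025 -1.0 -0.7
[279.3 169.3]
-0.015 -0.0 0.1
[298.1 168.2]
-0.005 -0.1 -0.6
[300.2 168.1]
0.005 -0.6 0.6
[303.5 168.2]
[306.1 168.6]
[308.3 168.7] 19.8917
```

View pics/p4.png

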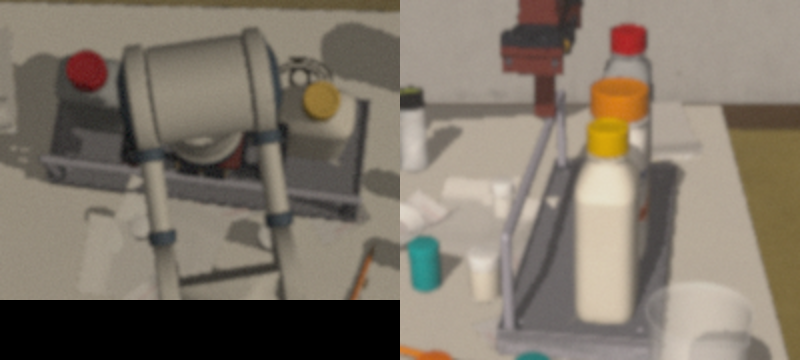

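Both bottles now look upright. I'll retreat, then check.

Run:
```python
from h import *
from station import r
x,y=lean["o"]
r.servo_line(P(x-.085,y,.19),speed=.12); r.servo_line(P(x-.085,y,.31),speed=.15)
r.reach([.241,.549,.46],[180,0,156.3]); r.wait(.5)
B={"o":((5,140,90),(16,255,255),(200,150,285,235),(245,130,345,175)),"y":((18,130,80),(30,255,255),(285,160,345,235),(240,170,345,215))}
for i in range(2):
    t=r.snapshot("top");s=r.snapshot("side")
    for k,(lo,hi,bt,bs) in B.items():
        X=tri(t,blob(t,lo,hi,bt)[0],s,blob(s,lo,hi,bs)[0]);print(k,X.round(3),((X[:2]-O)@u).round(3),((X[:2]-O)@v).round(3))
    r.wait(1)
pic(r,"p5");print(r.sense()["clock"])
```

```text
o [0.595 0.118 0.22 ] 0.035 -0.006
y [ 0.582 -0.006  0.224] 0.036 -0.13
o [0.595 0.118 0.22 ] 0.035 -0.005
y [ 0.582 -0.006  0.224] 0.035 -0.13
26.2917
```

View pics/p5.png

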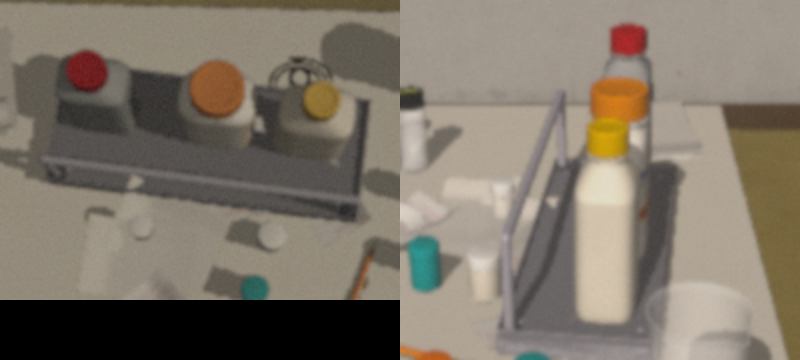

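The picture shows all three bottles upright and at rest, with the caps at about x = 0.035 in the tray frame. Both pots are standing and the arm is clear.

```bash
python3 -c "
from station import r
print(r.hand_in())"
```

```text
the job is handed in; nothing more can be done
None
```

I pushed both leaning bottles back and handed the job in at about 26 s: the last pictures showed all three bottles and both pots standing with the arm clear, but the hand-in returned no verdict.

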